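Make up the wash kit and the count kit

ROBOT

A 6-joint arm with a two-finger parallel gripper is mounted at the origin on a cart in front of the work surface, level with it; the furniture and walls round the work are solid. World frame = base frame: x ahead of the robot, y to its left, z up, the work surface at z = 0. Lengths are in m, angles in rad, forces in N, time in s.
With the tool pointing down it reaches from about 0.275 to 0.875 m from the base axis. Payload 12.5 kg.
Tool frame: the origin (TCP) lies at the very end of the fingers, on their centre line; the grasp point (between the pads) lies 19 mm behind it; z points along the fingers, y is the line along which they close (so a half turn about z gives the same grasp; the last joint's range is limited). The gripper opens to 85 mm and grips with 20 to 120 N. Pads are 22 mm wide; open, the fingers measure 114 mm over their backs; the gripper's body (76 mm by 85 mm) begins 54 mm behind the grasp point. The pads swing forward as they close: fully open they stand 13 mm farther back than shut.
Start: joints at [-1.267, 0.351, 1.652, -0, 1.139, -0.085], TCP at [0.209, -0.509, 0.231] pointing down, gripper open.
Joint ranges: [-2.75, 2.75], [-0.79, 2.1], [0.01, 2.65], [-1.57, 4.71], [0.07, 3.14], [-2.87, 2.87]. Speed limits (rad/s): [2.22, 2.22, 2.79, 3.14, 3.14, 3.14].

INTERFACE

Orientations are given as a 3x3 rotation matrix whose columns are the frame's x, y, z axes.
In Python, from bench import manip gives the robot as it stands. Calls block until the motion is done:
- manip.move_ptp(position, orientation): joint-space move of the TCP to a pose.
- manip.move_l(position, attitude=None, max_speed=0.15): straight line of the TCP; attitude=None keeps the orientation; max_speed is the mean speed in m/s.
- manip.move_j(angles): joint-space move.
- manip.set_gripper(opening, effort=None): opening from 0.0 (shut) to 1.0 (fully open); effort is the grip in N (None keeps the last); returns when the fingers have stopped.
- manip.dwell(seconds).
- manip.inverse_kinematics(position, orientation): joint angles nearest the present ones, or None.
- manip.grab_frame(name): name is "scene" or "top" or "wrist"; returns (picture, depth): 384x512x3 uint8, red, green, blue; 384x512 float32, m along the optical axis (not along the pixel's ray), 0 where there is no reading.
- manip.get_calibration(name): a dict with "camera_matrix" (3x3 intrinsics, pixels), "R" (3x3) and "t" (3): a world point X has camera coordinates R X + t. Camera axes: x right, y down, z forward; pixel columns grow to the right and rows downward; lengths in m; the calibration is good to about 2 mm. A picture is of the moment at which its call begins: read the wrist's pose just before it. get_calibration takes no time and is no camera call; for the wrist camera it gives the pose at the moment of the call.
A pose or a line that the arm cannot do raises manip.Unreachable and nothing moves.
- manip.sign_off(): hands the job in; it is judged then, once.
Trained networks look in the newest picture that a camera, given by its name, has taken for a name from the list of things; names that differ only in an ending like _2 or _b are one class to them, and where a whole thing is asked for, a point or a joint stands for the part that bears it (a point fixed in the world has none). Each returns a list of dicts, best first, with "confidence" (0 to 1); they miss things now and then, are a little off and sometimes report something else, mostly with a low value. They report only what shows in the picture. A call takes as long as a camera call.
- manip.look_for(camera, name): "at" ([x, y, z] in m, in world coordinates, good to about 4 mm: the middle of the surface that is visible of it).
Readings, each from a call of its own:
- manip.current_time(): time.
- manip.current_qpos(): joint angles.
- manip.current_joint_vel(): joint speeds.
- manip.current_joint_torque(): joint torques, N m.
- manip.current_ee_pos(): TCP position.
- manip.current_tcp_rot(): TCP orientation.
- manip.current_force(): force on the tool from outside, world axes, zero at the start.
- manip.current_ft_torque(): the same for the moment, N m.
- manip.current_grip_width(): opening from 0.0 (shut) to 1.0 (fully open).
- manip.current_grip_force(): force on a finger pad.
Only numpy, scipy, OpenCV 4.12 (cv2) and the standard library are available. Lean on these libraries where they do the work, as an engineer would, in place of code of your own. Each camera call takes 0.05 s, during which the arm holds its last target. There are 200 camera calls.

TASK

Make up the two kits from the loose stock that stands to the right of the two grey trays. The tray with two square pockets gets the empty beaker in its larger pocket and the smallest bottle in its smaller pocket; the tray with the long pocket gets the lidded box in the long pocket and the tallest bottle in the square one. Keep everything upright, set each thing down flat on its pocket's floor, and leave the middle-sized bottle and the small used cup standing where they are.

Things in the scene. Friction and masses are not known exactly. Their poses are not given: they have to be found in the camera images.
- wash_tray: Wash kit tray: flat grey tray fixed to the worktop, outer 78 (its x) x 142 (its y) mm, with two SQUARE pockets in a row along its y and a broad 20 mm rib between them. Origin: centre of the underside; z up. Pocket floors lie 4 mm above the origin, rims and rib 12 mm above it, so pockets are 8 mm deep. Larger pocket, for the beaker: 68 x 68 mm, centred at tray x = 0, y = +33 mm. Smaller pocket, for the small bottle: 46 x 46 mm, centred at x = 0, y = -44 mm.
- count_tray: Count kit tray: flat grey tray fixed to the worktop, outer 78 (its x) x 168 (its y) mm, with one LONG and one square pocket in a row along its y, a 4 mm rib between them. Origin: centre of the underside; z up. Pocket floors lie 4 mm above the origin, rims and rib 12 mm above it, so pockets are 8 mm deep. Long pocket, for the lidded box: 70 (x) x 94 (y) mm, centred at tray x = 0, y = +33 mm. Square pocket, for the tall bottle: 62 x 62 mm, centred at x = 0, y = -49 mm.
- tall_bottle: The tallest bottle of the stock: round white bottle with a screw cap, body 48 mm diameter, 105 mm high over the cap (the cap is 27 mm across). Grasp it round the body, up to about 75 mm high. Origin: centre of the underside; z up. 
- beaker: The empty beaker: open whitish plastic vessel, 51 mm diameter, 52 mm high, the larger of the two open vessels. Origin: centre of the underside; z up. 
- lidded_box: Closed whitish lidded box (lid fixed), 54 (its x) x 80 (its y) x 34 mm high; grasp across the 54 mm side. Origin: centre of the underside; z up. 
- small_bottle: The smallest bottle: white bottle with a cap, 26 mm diameter, 68 mm high. Origin: centre of the underside; z up. 
- spare_bottle: Not wanted: middle-sized round dark bottle, 40 mm diameter, 85 mm high. Stays where it stands. Origin: centre of the underside; z up. 
- cup: Not wanted: the small used cup, an open vessel 36 mm diameter, 34 mm high. Stays where it stands. Origin: centre of the underside; z up. 

How it is judged:
By the outcome, as a careful person would: the job done as asked, in the order asked, and still so for the second after the job is handed in, with the robot touching nothing.
It also fails if it takes over 109 s, if anything falls off the work surface, if the arm or the gripper's body presses on something with over 40 N, if the wrist force passes 120 N, or if a joint passes its speed limit or range.

## Working session

There is one attempt and no reset: what is moved stays moved. The work goes in short steps, each a Python script; the robot and the scene stay as the last script left them, time stands still between calls to the robot, and variables do not carry over. Pictures are saved under pics/ and viewed, at most 14 in all, crops included, and the job is handed in when it is done.

```bash
mkdir -p pics; ls; python3 - <<'E'
from bench import manip as m
import cv2,numpy as np
for c in ["scene","top"]:
    p,d=m.grab_frame(c); cv2.imwrite(f"pics/{c}1.png",p[:,:,::-1]); np.save(f"{c}1.npy",d)
    k=m.get_calibration(c); print(c,k["t"],(-k["R"].T@k["t"]).round(3),k["camera_matrix"][0])
    for n in "wash_tray count_tray tall_bottle beaker lidded_box small_bottle spare_bottle cup".split():
        print(n,[(np.round(r["at"],3).tolist(),round(r["confidence"],2)) for r in m.look_for(c,n)])
print(m.current_time(),m.current_tcp_rot().round(2))
E
```

```text
pics
scene [0.36689799 0.23632175 0.54166616] [0.181 0.482 0.467] [357.00257202   0.         261.02175952]
wash_tray [([0.45, -0.015, 0.005], 0.66)]
count_tray [([0.567, -0.028, 0.008], 0.6)]
tall_bottle [([0.594, -0.155, 0.058], 0.9)]
beaker [([0.418, -0.157, 0.03], 0.58)]
lidded_box [([0.503, -0.165, 0.035], 0.92)]
small_bottle [([0.415, -0.249, 0.04], 0.51)]
spare_bottle [([0.506, -0.272, 0.045], 0.56)]
cup [([0.423, -0.351, 0.021], 0.52)]
top [-0.20075385  0.51707834  0.80911799] [ 0.393 -0.199  0.876] [472.44041156   0.         252.044511  ]
wash_tray [([0.452, -0.014, 0.005], 0.95)]
count_tray [([0.575, -0.019, 0.002], 0.84)]
tall_bottle [([0.594, -0.166, 0.08], 0.82)]
beaker [([0.42, -0.168, 0.004], 0.57)]
lidded_box [([0.516, -0.182, 0.032], 0.88)]
small_bottle [([0.421, -0.265, 0.068], 0.5)]
spare_bottle [([0.509, -0.28, 0.063], 0.67), ([0.516, -0.186, 0.03], 0.47)]
cup [([0.432, -0.363, 0.016], 0.63)]
0.9 [[ 0.93  0.38 -0.  ]
 [ 0.38 -0.93 -0.  ]
 [-0.    0.   -1.  ]]
```

View pics/top1.png

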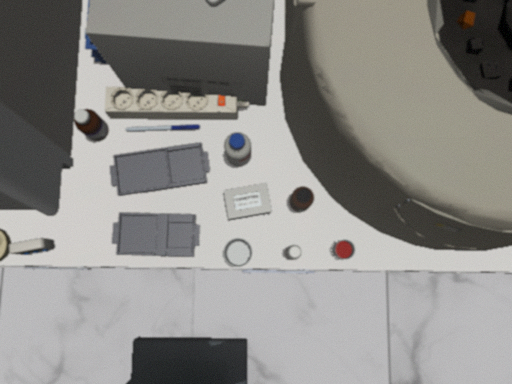

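View pics/scene1.png

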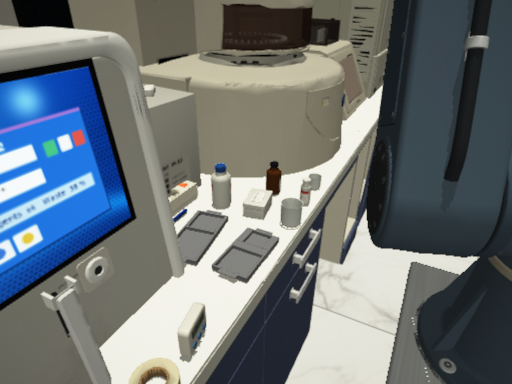

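The stock is in a block at rows 140–260, columns 225–350. The count tray is at about (160,168) and the wash tray at about (156,234), both with their larger pockets on the left (+y). Next I'll check obstacle heights and measure from the top depth.

```bash
cat > h.py <<'E'
import numpy as np,cv2
from bench import manip as m
def cloud(d,k):
    K=np.array(k["camera_matrix"]);R=np.array(k["R"]);t=np.array(k["t"])
    v,u=np.mgrid[:d.shape[0],:d.shape[1]]
    P=np.stack([(u-K[0,2])/K[0,0]*d,(v-K[1,2])/K[1,1]*d,d],-1)
    return (P-t)@R      # R^T (P-t)
def ortho(p,d,k,x0=.36,x1=.66,y0=-.4,y1=.1,s=.001):
    """rectify picture to plane z=0.012, rows=-x, cols=-y"""
    K=np.array(k["camera_matrix"]);R=np.array(k["R"]);t=np.array(k["t"])
    xs=np.arange(x1,x0,-s);ys=np.arange(y1,y0,-s)
    X=np.stack(np.broadcast_arrays(xs[:,None],ys[None],.012),-1)
    c=X@R.T+t;uv=c@K.T;uv=(uv[...,:2]/uv[...,2:]).astype(np.float32)
    return cv2.remap(p,uv[...,0],uv[...,1],cv2.INTER_LINEAR)
def down(yaw):   # tool y axis at angle yaw from world x, pointing down
    c,s=np.cos(yaw),np.sin(yaw); y=np.array([c,s,0]);z=np.array([0,0,-1.]);return np.stack([np.cross(y,z),y,z],1)
E
python3 - <<'E'
from h import *
d=np.load("top1.npy");P=cloud(d,m.get_calibration("top"))
Z=np.where(d>0,P[...,2],np.nan)
for x in np.arange(.76,.34,-.04):
    print(round(x,2),[int(1000*np.nanmax(np.append(Z[(abs(P[...,0]-x)<.02)&(abs(P[...,1]-y)<.02)],-1))) for y in np.arange(.2,-.45,-.04)])
R=down(-1.2)
print(m.inverse_kinematics([.45,-.06,.30],down(np.pi/2)),m.inverse_kinematics([.45,-.06,.30],down(-np.pi/2)),m.current_qpos())
k=m.get_calibration("wrist");T=m.current_tcp_rot()
Rc=np.array(k["R"]);c=-Rc.T@np.array(k["t"]);print("cam in tool",T.T@(c-m.current_ee_pos()),(T.T@Rc.T).round(2),k["camera_matrix"][0])
E
```

```text
0.76 [-1000, 293, 124, 2, 253, 254, 254, 253, 271, 269, 253, 273, 275, 277, 279, 279, 290]
0.72 [-1000, 299, 213, 43, 253, 253, 253, 253, 253, 254, 253, 250, 275, 277, 279, 280, 288]
0.68 [-1000, 292, 218, 90, 46, 46, 46, 45, 48, 46, 235, 167, 275, 276, 278, 279, 284]
0.64 [-1000, 285, 260, 93, 12, 13, 13, 14, 2, 81, 78, 48, 272, 275, 277, 277, 279]
0.6 [-1000, 278, 283, 15, 15, 15, 15, 15, 14, 107, 91, 3, 262, 274, 276, 277, 278]
0.56 [-1000, 57, 279, 15, 13, 8, 15, 15, 16, 59, 36, 32, 84, 270, 275, 276, 277]
0.52 [-1000, 259, 271, 2, 15, 14, 15, 3, 2, 38, 41, 37, 88, 175, 272, 275, 276]
0.48 [177, 257, 246, 12, 14, 14, 16, 15, 3, 38, 38, 36, 65, 2, 138, 268, 274]
0.44 [57, 55, 3, 11, 14, 11, 15, 15, 2, 55, 53, 70, 71, 3, 36, 2, 215]
0.4 [56, 41, 3, 3, 14, 15, 16, 15, 3, 53, 53, 67, 71, 3, 34, 2, 2]
0.36 [-730, -733, -731, -731, -730, -728, -729, -726, -728, -729, -729, -731, -732, -729, -726, -730, -730]
[-2.35158364e-01  1.02357929e-01  1.79390301e+00 -4.44089210e-16
  1.24533172e+00 -1.80595469e+00] [-2.35158364e-01  1.02357929e-01  1.79390301e+00 -4.44089210e-16
  1.24533172e+00  1.33563796e+00] [-1.26662708e+00  3.50678869e-01  1.65178387e+00 -8.24700769e-06
  1.13911208e+00 -8.45817331e-02]
cam in tool [ 0.06758397  0.00169163 -0.14293288] [[-0.   -0.96 -0.27]
 [ 1.   -0.   -0.  ]
 [ 0.   -0.27  0.96]] [340.12462133   0.         258.9034799 ]
```

```bash
python3 - <<'E'
from h import *
m.move_l([.209,-.509,.36],max_speed=.3)
R=down(-np.pi/2)
for i,y in enumerate([-.13,-.01]):
    m.move_ptp([.52,y,.33],R)
    k=m.get_calibration("wrist");p,d=m.grab_frame("wrist")
    np.savez(f"w{i}.npz",p=p,d=d,**{a:np.array(b) for a,b in k.items()})
    o=ortho(p,d,k);P=cloud(d,k)
    # height map, topmost point per cell
    H=np.full((150,250),-.01)
    ok=(d>0)&(P[...,2]<.2);Q=P[ok];r=((.66-Q[:,0])/.002).astype(int);c=((.1-Q[:,1])/.002).astype(int)
    g=(r>=0)&(r<150)&(c>=0)&(c<250);np.maximum.at(H,(r[g],c[g]),Q[g,2]);np.save(f"H{i}.npy",H)
    h=cv2.resize((np.clip(H+.005,0,.12)/.12*255).astype(np.uint8),(500,300),interpolation=0)
    h=cv2.cvtColor(h,8)if 0 else cv2.applyColorMap(h,cv2.COLORMAP_JET)
    cv2.imwrite(f"pics/o{i}.png",np.vstack([o[:,:,::-1],h]))
    for n in "wash_tray count_tray tall_bottle beaker lidded_box small_bottle spare_bottle cup".split():
        print(n,[(np.round(r["at"],3).tolist(),round(r["confidence"],2)) for r in m.look_for("wrist",n)][:2])
print(m.current_time())
E
```

```text
wash_tray [([0.456, -0.014, 0.003], 0.89)]
count_tray [([0.575, -0.019, 0.006], 0.67)]
tall_bottle [([0.605, -0.16, 0.078], 0.65), ([0.428, -0.262, 0.052], 0.44)]
beaker [([0.415, -0.17, 0.017], 0.96)]
lidded_box [([0.518, -0.184, 0.039], 0.81)]
small_bottle []
spare_bottle [([0.521, -0.275, 0.062], 0.63)]
cup [([0.427, -0.364, 0.017], 0.76)]
wash_tray [([0.457, -0.021, 0.004], 0.88)]
count_tray [([0.577, -0.018, 0.007], 0.81)]
tall_bottle [([0.604, -0.153, 0.08], 0.9)]
beaker [([0.414, -0.171, 0.023], 0.91)]
lidded_box [([0.516, -0.18, 0.035], 0.61)]
small_bottle [([0.429, -0.257, 0.05], 0.62)]
spare_bottle [([0.521, -0.272, 0.059], 0.74)]
cup [([0.576, -0.02, 0.006], 0.75), ([0.43, -0.351, 0.018], 0.73)]
4.7083
```

View pics/o0.png

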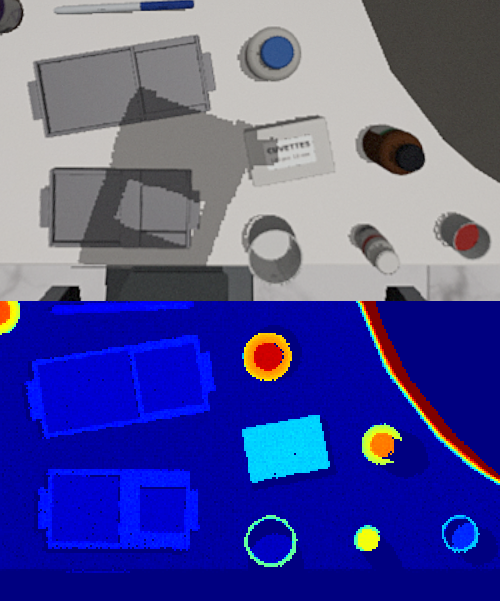

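View pics/o1.png

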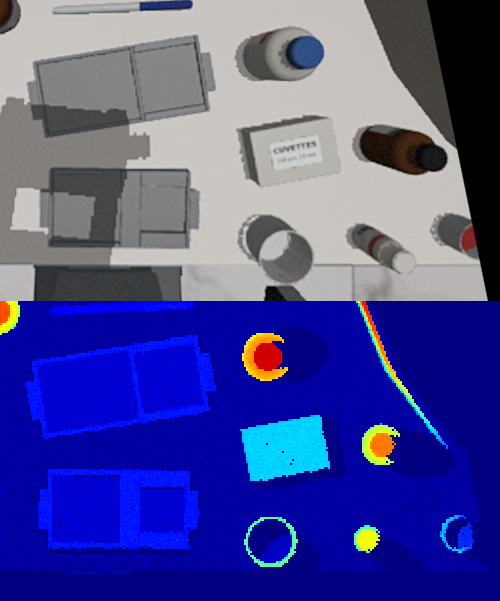

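The height maps show everything clearly: the wash tray has yaw near 0, the count tray and box are turned about 8°, and the bottles are distinct from the vessels. Next are exact fits, plus the monitor edge, which limits the gripper on the left.

```bash
cat > fit.py <<'E'
from h import *
from scipy.optimize import minimize,least_squares
C=[];
for i in (0,1):
    w=np.load(f"w{i}.npz");P=cloud(w["d"],w);C.append(P[(w["d"]>0)&(P[...,2]<.3)])
pocks={"wash":((78,142),[(68,68,33),(46,46,-44)],(.455,-.015,0)),"count":((78,168),[(70,94,33),(62,62,-49)],(.575,-.02,.14))}
def tray(C,name):
    (ox,oy),pk,g=pocks[name]
    P=C[(np.hypot(C[:,0]-g[0],C[:,1]-g[1])<.13)&(C[:,2]>-.01)&(C[:,2]<.025)]
    def cost(q):
        c,s=np.cos(q[2]),np.sin(q[2]);dx,dy=P[:,0]-q[0],P[:,1]-q[1];x,y=c*dx+s*dy,-s*dx+c*dy
        box=lambda x,y,a,b:1/(1+np.exp((np.maximum(abs(x)-a/2000,abs(y)-b/2000))/.0007))
        h=.012*box(x,y,ox,oy)
        for a,b,yc in pk:h=h-.008*box(x,y-yc/1000,a,b)
        keep=abs(y)<oy/2000+.001
        return np.sum(np.where(keep,np.minimum(abs(P[:,2]-h-.001),.008),.004))
    return min((minimize(cost,[g[0]+a,g[1],g[2]],method="Nelder-Mead",options=dict(initial_simplex=np.array([[g[0]+a,g[1]+b,g[2]+e] for a,b,e in [(0,0,0),(.008,0,0),(0,.008,0),(0,0,.05)]]),xatol=1e-5)) for a in(-.003,.003)),key=lambda r:r.fun)
def circ(C,x,y,r,zlo,zhi):
    P=C[(np.hypot(C[:,0]-x,C[:,1]-y)<r+.015)&(C[:,2]>zlo)&(C[:,2]<zhi)]
    f=least_squares(lambda q:np.hypot(P[:,0]-q[0],P[:,1]-q[1])-q[2],[x,y,r],loss="soft_l1",f_scale=.001)
    return f.x.round(4),len(P)
E
python3 - <<'E'
from fit import *
for i in (0,1):
    D=C[i]
    for t in pocks: r=tray(D,t);print(i,t,r.x.round(4),r.fun.round(2))
    print("beaker",circ(D,.417,-.17,.0255,.035,.06))
    print("tall",circ(D,.603,-.167,.024,.03,.07),"cap",circ(D,.603,-.167,.0135,.085,.102))
    print("small",circ(D,.421,-.266,.013,.01,.045))
    P=D[(abs(D[:,0]-.515)<.06)&(abs(D[:,1]+.185)<.06)&(D[:,2]>.025)&(D[:,2]<.045)]
    r=cv2.minAreaRect((P[:,:2]*1000).astype(np.float32));print("box",r,P[:,2].mean())
    for n,x,y,r,z in (("capTop",.603,-.167,.03,.1),("smallTop",.421,-.266,.02,.062)):
        Q=D[(np.hypot(D[:,0]-x,D[:,1]-y)<r)&(D[:,2]>z)];print(n,(Q.max(0)/2+Q.min(0)/2).round(4))
d=np.load("top1.npy");P=cloud(d,m.get_calibration("top"));P=P[d>0]
for x in np.arange(.42,.7,.03):
    Q=P[(abs(P[:,0]-x)<.015)&(P[:,1]>.03)&(P[:,2]>.05)];print(round(x,2),Q[Q[:,1].argmin()].round(3) if len(Q) else None)
for a in (.3,.36,.4):pass
E
```

```text
0 wash [ 0.4512 -0.0183 -0.014 ] 59.48
0 count [ 0.5747 -0.0205  0.1636] 85.62
beaker (array([ 0.4197, -0.1707,  0.0238]), 464)
tall (array([ 0.6046, -0.1679,  0.0239]), 34) cap (array([ 0.6046, -0.1681,  0.0135]), 29)
small (array([ 0.4209, -0.2685,  0.0131]), 204)
box ((512.3473510742188, -185.91143798828125), (53.97258758544922, 79.42227172851562), 10.591161727905273) 0.03439783489262231
capTop [ 0.6043 -0.1675  0.1039]
smallTop [ 0.4214 -0.2687  0.0662]
1 wash [ 0.4512 -0.0186 -0.0118] 59.64
1 count [ 0.5746 -0.0206  0.163 ] 85.07
beaker (array([ 0.4195, -0.1704,  0.0237]), 566)
tall (array([ 0.6046, -0.1679,  0.024 ]), 416) cap (array([ 0.6045, -0.1681,  0.0133]), 128)
small (array([ 0.4207, -0.2686,  0.0131]), 292)
box ((512.4412231445312, -185.65716552734375), (53.527095794677734, 80.40880584716797), 10.530326843261719) 0.034203254330954884
capTop [ 0.6044 -0.1678  0.1039]
smallTop [ 0.4212 -0.268   0.0663]
0.42 [0.423 0.167 0.05 ]
0.45 [0.438 0.171 0.053]
0.48 [0.494 0.136 0.12 ]
0.51 [0.518 0.135 0.083]
0.54 [0.544 0.135 0.156]
0.57 [0.583 0.135 0.156]
0.6 [0.589 0.135 0.086]
0.63 [0.644 0.082 0.055]
0.66 [0.646 0.081 0.057]
0.69 [0.693 0.14  0.078]
```

The two views agree to within 1 mm. The monitor side stands at y ≥ 0.135, so the fingers can close along the tray x with the camera at +y. Starting with the beaker.

```bash
cat >> h.py <<'E'
TR={"wash":(.4512,-.0184,-.013),"count":(.5747,-.0205,.163)}
def spot(t,y):
    a,b,w=TR[t];return a-np.sin(w)*y,b+np.cos(w)*y,w
def pick_place(x,y,yaw,h,t,ty,op,eff,rel,zc=.17):
    """h: TCP height over the thing's underside; op/rel: opening before grasp / at release"""
    m.set_gripper(op)
    m.move_ptp([x,y,zc+.02],down(yaw)); m.move_l([x,y,h],max_speed=.12)
    m.set_gripper(0.,eff); print("grip",m.current_grip_width()*85,m.current_grip_force())
    m.move_l([x,y,zc],max_speed=.12); print("held",m.current_grip_width()*85,m.current_grip_force())
    px,py,w=spot(t,ty)
    m.move_l([px,py,zc],down(w),max_speed=.12)
    m.move_l([px,py,h+.012],max_speed=.1); m.move_l([px,py,h+.0045],max_speed=.03)
    print("F",m.current_force().round(1),m.current_ee_pos().round(4),(px,py))
    m.dwell(.2); m.set_gripper(rel); m.dwell(.2)
    m.move_l([px,py,zc+.02],max_speed=.1); print("t",m.current_time())
E
python3 - <<'E'
from h import *
pick_place(.4196,-.1705,0,.022,"wash",.033,.75,22,.75)
m.grab_frame("scene"); print(m.look_for("scene","beaker")[:1])
p,d=m.grab_frame("scene");cv2.imwrite("pics/s2.png",cv2.resize(p[150:320,150:350,::-1],None,fx=3,fy=3))
E
```

```text
grip 48.78705398582199 21.63496658205986
held 49.18888746668556 22.8599607758224
F [-1.3 -0.4  5.4] [0.4519 0.0146 0.0266] (np.float64(0.4516289879166021), np.float64(0.014597211539271154))
t 16.075
[{'at': [0.4456, 0.0247, 0.034], 'confidence': 0.73}]
```

View pics/s2.png

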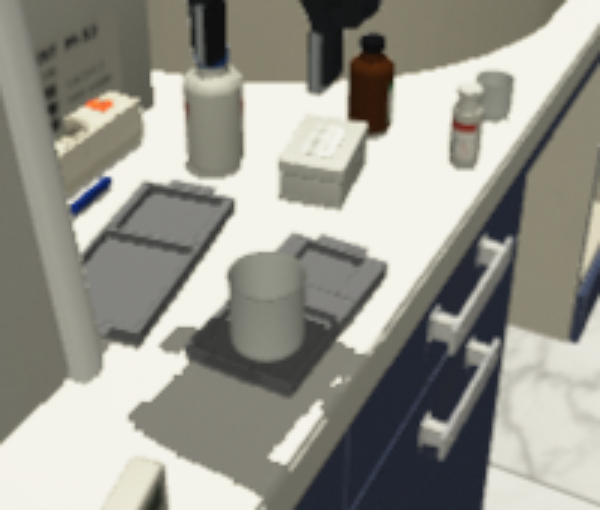

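The beaker stands upright in the larger pocket at about (265,310) in the crop. Next the small bottle, then the box.

```bash
python3 - <<'E'
from h import *
pick_place(.4209,-.2685,0,.019,"wash",-.044,.75,25,.55)
E
python3 - <<'E'
from h import *
if m.current_time()<60:
    m.move_ptp([.5124,-.1858,.19],down(.184))
    pick_place(.5124,-.1858,.184,.009,"count",.033,.95,40,.85)
p,d=m.grab_frame("scene");cv2.imwrite("pics/s3.png",cv2.resize(p[150:320,150:350,::-1],None,fx=3,fy=3))
E
```

```text
grip 24.715061399759605 24.486576311755925
held 24.849028647630803 24.551154642831534
F [ 0.2  0.5 -0.1] [ 0.4506 -0.0624  0.0233] (np.float64(0.4506280161111972), np.float64(-0.062396282052361536))
t 27.3333
grip 52.57144428862241 42.42984473705292
held 52.56370627912365 41.924253702163696
F [-0.3  0.2  3.6] [0.5695 0.0121 0.0136] (np.float64(0.5693447874860148), np.float64(0.012062581269457997))
t 38.7
```

View pics/s3.png

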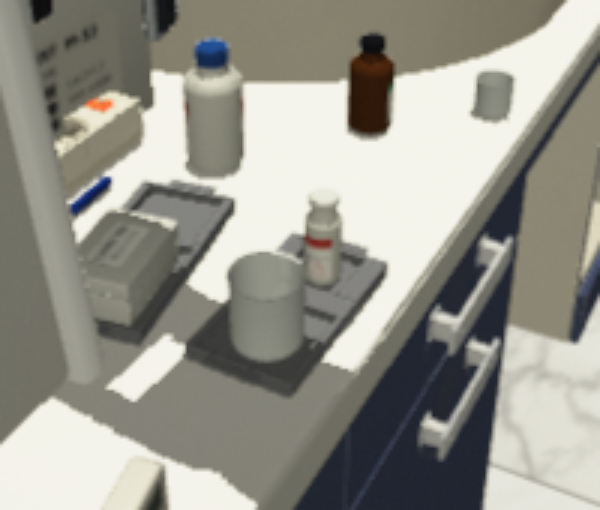

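The small bottle at about (322,250) and the box at about (125,265) both sit in their pockets. Now the tall bottle.

```bash
python3 - <<'E'
from h import *
pick_place(.6046,-.168,.163,.042,"count",-.049,.82,35,.75)
m.move_l([.45,-.15,.33],down(-np.pi/2),max_speed=.2)
# check
k=m.get_calibration("wrist");p,d=m.grab_frame("wrist");P=cloud(d,k);D=P[(d>0)&(P[...,2]<.2)]
np.savez("w0.npz",p=p,d=d,**{a:np.array(b) for a,b in k.items()});np.savez("w1.npz",p=p,d=d,**{a:np.array(b) for a,b in k.items()})
from fit import circ
for n,(t,y),r,z in (("beaker",("wash",.033),.0255,(.045,.065)),("small",("wash",-.044),.013,(.02,.08)),("tall",("count",-.049),.024,(.03,.07))):
    X=spot(t,y);Q=D[np.hypot(D[:,0]-X[0],D[:,1]-X[1])<.03]
    print(n,np.round(X,4),circ(D,X[0],X[1],r,*z),"top",np.percentile(Q[:,2],[99,99.9]))
P=D[(abs(D[:,0]-.57)<.07)&(abs(D[:,1]-.012)<.07)&(D[:,2]>.03)&(D[:,2]<.05)]
P=P[np.hypot(P[:,0]-spot("count",-.049)[0],P[:,1]-spot("count",-.049)[1])>.03]
print("box",cv2.minAreaRect((P[:,:2]*1000).astype(np.float32)),spot("count",.033),P[:,2].mean(),P[:,2].std())
o=ortho(p,d,k);s,_=m.grab_frame("scene")
cv2.imwrite("pics/f.png",np.vstack([o[:,:,::-1],cv2.resize(s[150:250,150:350,::-1],(500,250))]));print(m.current_time())
E
```

```text
grip 46.17929279384843 36.092804309155326
held 46.481141776697214 36.03837052743984
F [-1.2 -0.9  4.4] [ 0.583  -0.0689  0.0468] (np.float64(0.5826516791874325), np.float64(-0.06885049946071035))
t 47.6667
beaker [ 0.4516  0.0146 -0.013 ] (array([0.4516, 0.0138, 0.0239]), 435) top [0.05682423 0.05755581]
small [ 0.4506 -0.0624 -0.013 ] (array([ 0.4522, -0.0649,  0.0091]), 485) top [0.07342849 0.07449256]
tall [ 0.5827 -0.0689  0.163 ] (array([ 0.5823, -0.0689,  0.024 ]), 263) top [0.11057804 0.11103145]
box ((568.8812866210938, 11.361003875732422), (53.94818878173828, 80.37362670898438), 9.321892738342285) (np.float64(0.5693447874860148), np.float64(0.012062581269457997), 0.163) 0.03826663073354178 0.0012805265224692006
49.65
```

View pics/f.png

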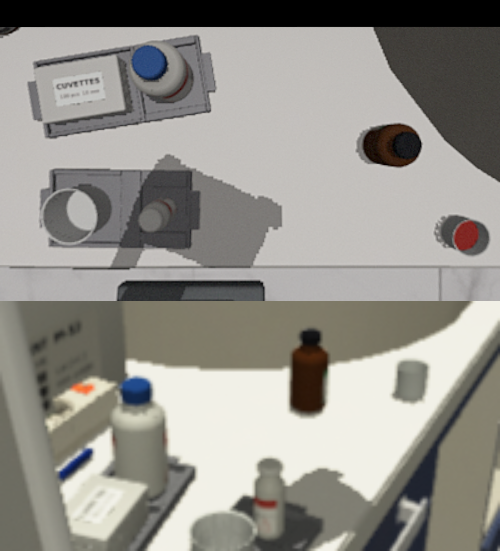

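All four things stand in their pockets: the tops measure 57, 73, 110 and 38 mm, against the expected 56, 72, 109 and 38. The spare bottle at (390,145) and the cup at (465,235) have not been moved.

```bash
python3 -c "
from bench import manip as m
print(m.sign_off())"
```

```text
the job is handed in; nothing more can be done
None
```

Both kits are made up as asked and the job is handed in at about 50 s; all four things stand upright in their pockets, and the spare bottle and cup were left where they stood.

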